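Press a freshly cemented heel block and hold the pressure

ROBOT

A 7-joint arm with a two-finger parallel gripper is mounted at the origin on a cart in front of the work surface, level with it; the furniture and walls round the work are solid. World frame = base frame: x ahead of the robot, y to its left, z up, the work surface at z = 0. Lengths are in m, angles in rad, forces in N, time in s.
With the tool pointing down it reaches from about 0.4 to 0.85 m from the base axis. Payload 10.4 kg.
Tool frame: the origin (TCP) lies on the centre line of the jaws, within the pads' length; the fingertips stand 22 mm ahead of it and the grasp point (between the pads) lies 3 mm ahead of it; z points along the fingers, y is the line along which they close (so a half turn about z gives the same grasp; the last joint's range is limited). The gripper opens to 87 mm and grips with 3 to 60 N. Pads are 19 mm wide; open, the fingers measure 117 mm over their backs; the gripper's body (75 mm by 190 mm) begins 51 mm behind the grasp point.
Start: joints at [-0.023, 0.332, -0.065, 1.46, 0.022, 1.35, -0.088], TCP at [0.625, 0, 0.245] pointing down, gripper open.
Joint ranges: [-2.6, 2.6], [-0.5, 2.12], [-1.47, 1.34], [0.16, 2.42], [-1.27, 4.41], [0.06, 2.06], [-2.6, 2.6]. Speed limits (rad/s): [2.22, 2.22, 2.79, 2.79, 3.14, 3.14, 3.14].

INTERFACE

Orientations are given as a unit quaternion [x, y, z, w].
In Python, from bench import r gives the robot as it stands.
- The arm moves only by the shell command python3 jog.py 'ROWS' [FORCE]. ROWS is a JSON list of rows, 1 to 12 of them, each an object with the fields tx, ty, tz (the shift in units of 20 mm), turn (a turn about the tool's z in units of 0.2 rad), finger_gap (the finger opening in m); a field left out counts as zero (the opening has to be given); each row is the pose to reach, as a shift and turn from the pose commanded when the command began, along the tool's axes at that moment; what a row does not reach only later rows make up. A row lasts 1/10 s, in which the tool goes at most 0.05 m and 0.15 rad, less where a joint would pass 70% of its speed; a pose out of reach is approached as far as the arm can. The fingers move at their own pace and stop on an object; FORCE is the grip in N (left out, the last holds). Time passes only in rows, so rows that do not move let the fingers close. It prints the time, the measured TCP pose, the force, the opening and the grip force at its end. Input that does not fit is refused with a message, and nothing moves.
- r.read_state(): the state, without advancing time (a new reading comes with each control period).
- r.camera(name): name is "scene" or "side" or "wrist"; returns a dict with "img" (480x640x3 uint8, red, green, blue), "fx", "fy", "cx", "cy" (pixels), "pose" (4x4, takes a point from camera to world coordinates). Camera axes: x right, y down, z forward; pixel columns grow to the right and rows downward; lengths in m; the calibration is good to about 2 mm. A picture is of the moment at which its call begins. There is no depth.
- r.close_job(): hands the job in; it is judged then, once.
The state is a dict: "time": time; "joint_positions": joint angles; "joint_vel": joint speeds; "joint_torque": joint torques, N m; "ee_pos": TCP position; "eef_rot": TCP orientation; "ft_force": force on the tool from outside, world axes, zero at the start; "torque": the same for the moment, N m; "width": finger opening in m; "grip_force": force on a finger pad.
Only numpy, scipy, OpenCV 4.12 (cv2) and the standard library are available. Lean on these libraries where they do the work, as an engineer would, in place of code of your own. Each camera call takes 0.05 s, during which the arm holds its last target. There are 200 camera calls.

TASK

The black stacked heel block has just been cemented and must be pressed while it grabs: seat it upright in the nest of the press's carriage, flat face toward the fence, let go of it, and slide the carriage (black knob) fully home under the pad. Then push the hand lever (red palm knob) down until the dial's pointer stands in the green, never letting it run into the red, keep it in the green for at least three seconds, and finish while still holding it there. Leave the two tan heel blocks alone.

Things in the scene. Friction and masses are not known exactly. Their poses are not given: they have to be found in the camera images.
- press: green bench lever press, fixed. Origin on the bench straight under the pad; x points from the palm knob to the green column (83 to 125 mm along x); the carriage track runs to -y, 330 mm long, 90 mm wide, rails 24 mm high. Head, pad and lever stand over the origin, so the nest can be loaded only while the carriage is out.
- shuttle (a joint): the carriage's position on its track, m: 0 = home under the pad, against the end stop; grows as it is drawn out along the press's -y, at most 0.16. It starts drawn out and stays where it is left (about 2 N of friction).
- nest (a point): centre of the nest's floor on the carriage, 30 mm above the bench; axes as the press. The heel block's length lies along y. On the +x side a steel fence (9 mm high, face 14.8 mm from the centre) for its flat face; on the -x side two pins, 9 mm high, at (-8.5, +-20.6) mm, that clear its round corners; 8 mm high lips 24.8 mm off at both ends. About 2 mm of play.
- shuttle_grip (a point): middle of the carriage's black upright pull knob, 62 mm above the bench, 110 mm toward the press's -y from the nest; round, 22 mm across; its top is 81 mm above the bench, its steel foot 33 mm.
- heel_black: black stacked heel block, about 25 g, standing on the bench; D-shaped from above: 48 mm long (x), 26 mm deep (y), 28 mm high, narrower at the foot (42 x 23 mm). Origin at the centre of its underside, z up. Flat face at y = -13 mm, round back at y = +13 mm: seated, its y axis points to the press's -x.
- heel_tan_a: a tan heel block of the same shape, standing on the bench; leave it.
- heel_tan_b: another tan heel block of the same shape, standing on the bench; leave it.
- handle_top (a point): top centre of the red mushroom palm knob (41 mm across, almost flat on top) at the lever's end, about 0.25 m above the bench at rest. Hinge axis along the press's y, 105 mm along its x, 190 mm high; the knob's top is 250 mm out along the lever and 34 mm above its line. Pushed down it sinks about 34 mm until the pad meets the heel block, 57 mm to mid green, 71 mm to red.
- press_lever (a joint): angle of the hand lever, rad: 0 = up at rest (the lever then stands 0.12 rad above level), grows as the knob is pushed down, at most 0.34; the ram sinks 105 mm per rad. A spring returns it when let go. Push needed at the knob: about 4 N at first, 5 N before and 7 N after pad contact, 13 N in mid green.
- press_gauge (a joint): pointer of the round dial beside the ram, rad: 0 = no pressure (pointing left), turns clockwise 0.12 per mm that the sprung pad gives way once it bears on the heel block. Green from 0.84 to 1.56 (centre 1.2, pointing straight up the dial), red from 1.9.
- press_pad: round black rubber pressure pad under the ram, 37 mm across; at rest its face is 72 mm above the bench, 14 mm above a seated heel block (this entry's origin lies 72 mm below the face). Sprung: 4 N at touch, 1.2 N more per mm.
- heel_flat (a point): middle of the black heel block's flat face, 14 mm above its underside; seated, it lies toward the fence, about 13 mm to +x of the nest's centre.

How it is judged:
On the way, in this order (a step that is already met when the one before it is completed fails the run):
1. the black heel block sits upright in the nest, let go of (x of heel_black in the frame of nest between -0.006 and 0.006 m and y of heel_black in the frame of nest between -0.006 and 0.006 m and z of heel_black in the frame of nest between -0.003 and 0.003 m and angle between heel_black's own z axis and vertical below 0.1 rad and angle between the x axis of heel_black and the y axis of nest, either way round below 0.2 rad and contact force between the fingers and heel_black below 0.1 N and x of heel_flat in the frame of nest above 0.006 m), for 0.2 s.
2. the carriage is fully home under the pad with the heel block still seated (x of heel_black in the frame of nest between -0.006 and 0.006 m and y of heel_black in the frame of nest between -0.006 and 0.006 m and z of heel_black in the frame of nest between -0.003 and 0.003 m and angle between heel_black's own z axis and vertical below 0.1 rad and angle between the x axis of heel_black and the y axis of nest, either way round below 0.2 rad and value of joint shuttle below 0.004 m and x of heel_flat in the frame of nest above 0.006 m), for 0.2 s.
3. the pointer is kept in the green for three seconds, the pad bearing on the heel block (all of step 2 and value of joint press_gauge between 0.84 and 1.56 rad and contact force between press_pad and heel_black above 8 N and contact force between the fingers and press_lever above 3 N), for 3 s.
At the end, for the whole second after the job is handed in: Black heel block seated in the nest (6 mm, height 3 mm, upright 0.1 rad, lengthwise 0.2 rad, flat face to the fence), carriage within 4 mm of home, gauge between 0.84 and 1.56, pad bearing on the heel block with over 8 N, fingers still pushing the lever with over 3 N (all of step 3); the arm keeps its last pose, push and grip.
It fails at once if the dial's pointer runs into the red (value of joint press_gauge above 1.93 rad).
It fails at once if a tan heel block is moved by more than 15 mm (distance of any of heel_tan_a, heel_tan_b from where it was at the start of the episode above 0.015 m).
It also fails if it takes over 72 s, if anything falls off the work surface, if the arm or the gripper's body presses on something with over 40 N, if the wrist force passes 120 N, or if a joint passes its speed limit or range.

## Working session

There is one attempt and no reset: what is moved stays moved. The work goes in short steps, Python scripts to look and compute and a shell command to move; the robot and the scene stay as the last step left them, time stands still between calls to the robot, and variables do not carry over. Pictures are saved under pics/ and viewed, at most 10 in all, crops included, and the job is handed in when it is done.

```bash
ls; mkdir -p pics
python3 - <<'E'
from bench import r
import cv2,numpy as np
for n in ("scene","side"):
    c=r.camera(n); cv2.imwrite(f"pics/{n}0.png",c["img"][:,:,::-1]); print(n,c["fx"],c["cx"],c["cy"],np.round(c["pose"],3).tolist())
print(r.read_state())
E
```

```text
bench.py
jog.py
pics
scene 483.04649771756993 321.52838688664355 239.72865105498212 [[0.869, -0.213, 0.446, 0.222], [-0.494, -0.404, 0.77, -0.695], [0.016, -0.889, -0.457, 0.574], [0.0, 0.0, 0.0, 1.0]]
side 449.7050320445351 325.67397232337896 237.1576183433647 [[-0.851, -0.218, 0.478, 0.12], [-0.525, 0.309, -0.793, 0.756], [0.025, -0.926, -0.378, 0.551], [0.0, 0.0, 0.0, 1.0]]
{'time': 0.1, 'joint_positions': array([-0.02259692,  0.33277709, -0.06469574,  1.46084323,  0.02158191,
        1.34988542, -0.08849277]), 'joint_vel': array([ 0.00225466, -0.00051028, -0.0006012 , -0.00247697,  0.00040908,
       -0.0009122 ,  0.00085763]), 'joint_torque': array([ 3.16136166e-04, -6.24538064e+01,  2.38312193e-02, -3.90717781e+01,
       -6.15657773e-02,  3.65302863e-02,  4.60620026e-05]), 'ee_pos': array([ 6.24691460e-01, -2.12595941e-07,  2.43859919e-01]), 'eef_rot': array([ 7.07101327e-01,  7.07111973e-01, -4.44229159e-04, -4.17032951e-04]), 'ft_force': array([ 0.50427814,  0.43271221, -0.3008402 ]), 'torque': array([-0.03104931,  0.00842191,  0.02522855]), 'grip_force': 0.0, 'width': 0.08722874650378465}
```
View pics/scene0.png

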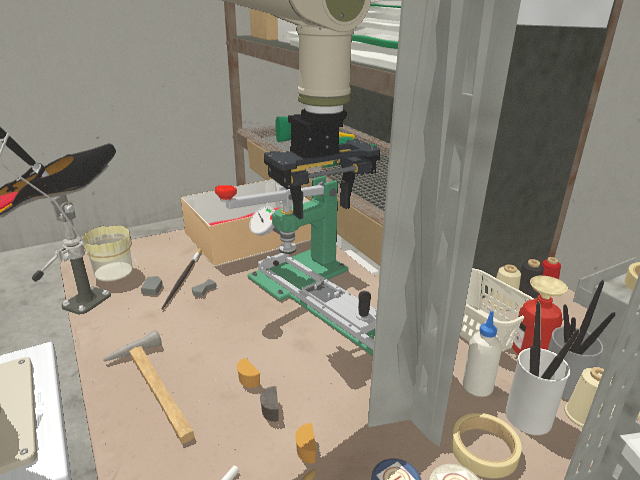

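View pics/side0.png

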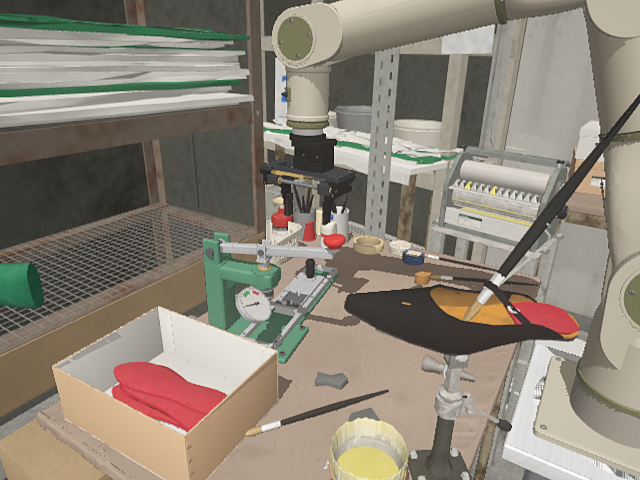

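The scene view shows the black heel at about (269,403), between tan blocks at (248,373) and (306,440). The press column is at (325,225), the red palm knob at (226,191) and the carriage knob at (364,303). In the side view the shoe hides the heels; the palm knob is at (334,241) and the carriage knob at (310,268).

Create h.py:
```python
import numpy as np,cv2
from bench import r
def ray(c,u,v):
    d=np.array([(u-c["cx"])/c["fx"],(v-c["cy"])/c["fy"],1]); P=np.array(c["pose"]); return P[:3,3],P[:3,:3]@d
def onz(c,u,v,z):
    o,d=ray(c,u,v); return o+d*(z-o[2])/d[2]
def tri(a,b):
    A=np.zeros((3,3));y=np.zeros(3)
    for o,d in (a,b):
        d=d/np.linalg.norm(d);M=np.eye(3)-np.outer(d,d);A+=M;y+=M@o
    return np.linalg.solve(A,y)
def snap(n,f=None):
    c=r.camera(n)
    if f: cv2.imwrite(f"pics/{f}.png",c["img"][:,:,::-1])
    return c
def proj(c,p):
    P=np.array(c["pose"]);q=P[:3,:3].T@(np.array(p)-P[:3,3]);return np.array([c["cx"]+c["fx"]*q[0]/q[2],c["cy"]+c["fy"]*q[1]/q[2]])
```

Run:
```python
from h import *
s=snap("scene");d=snap("side");w=snap("wrist","w0")
print(np.round(w["pose"],3).tolist(),w["fx"])
for n,u,v,z in (("black",269,392,.028),("tanL",248,365,.028),("tanR",306,430,.028),("knobtop",364,293,.081),("post",405,440,0),("post l",370,420,0)): print(n,onz(s,u,v,z).round(3))
print("palm",tri(ray(s,226,191),ray(d,334,241)).round(3))
print("cknob",tri(ray(s,364,303),ray(d,310,268)).round(3))
```

```text
[[1.0, 0.001, -0.002, 0.624], [0.0, -0.96, -0.281, 0.076], [-0.002, 0.281, -0.96, 0.384], [0.0, 0.0, 0.0, 1.0]] 392.78701020735133
black [ 0.432 -0.18   0.028]
tanL [ 0.427 -0.109  0.028]
tanR [ 0.448 -0.271  0.028]
knobtop [ 0.667 -0.087  0.081]
post [ 0.577 -0.334  0.   ]
post l [ 0.553 -0.279  0.   ]
palm [0.487 0.118 0.243]
cknob [ 0.67  -0.085  0.057]
```

View pics/w0.png

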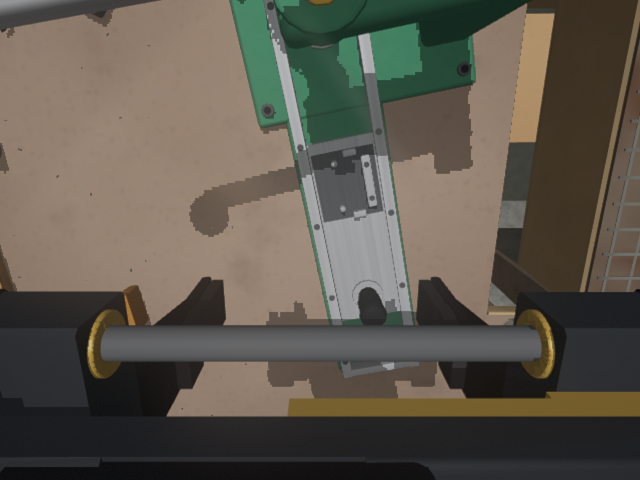

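The wrist view shows the nest at about (347,184), the fence at (370,180) on its right, the pins at (335,165) and (343,210), and the track running up and to the left. The carriage knob is at (372,305), and an edge of a tan block shows at (135,305).

Run:
```python
from h import *
s=snap("scene");d=snap("side");w=snap("wrist")
for n,u,v,z in (("nest",347,184,.03),("c1",312,155,.03),("c2",372,145,.03),("c3",382,212,.03),("c4",325,222,.03),("knobfoot",366,290,.033),("pinA",335,164,.039),("pinB",343,209,.039),("railLt",302,148,.024),("railLb",332,298,.024),("railRt",379,131,.024),("railRb",402,286,.024)): print(n,onz(w,u,v,z).round(4))
print("post in side",proj(d,(.577,-.334,0)),proj(d,(.577,-.334,.3)))
print("heel",proj(d,(.432,-.18,.014)))
g=s["img"].astype(int)
m=(g.max(2)<80).astype(np.uint8); m[:, :255]=0;m[:,285:]=0;m[:383]=0;m[427:]=0
ys,xs=np.nonzero(m);print(xs.min(),xs.max(),ys.min(),ys.max())
cv2.imwrite("pics/crop.png",cv2.resize(s["img"][340:480,210:350,::-1],(560,560),interpolation=cv2.INTER_NEAREST))
```

```text
nest [0.6473 0.0222 0.03  ]
c1 [0.6158 0.0479 0.03  ]
c2 [0.6687 0.0566 0.03  ]
c3 [ 0.6801 -0.0037  0.03  ]
c4 [ 0.6276 -0.0132  0.03  ]
knobfoot [ 0.6675 -0.0805  0.033 ]
pinA [0.636 0.041 0.039]
pinB [0.6436 0.0011 0.039 ]
railLt [0.6068 0.0536 0.024 ]
railLb [ 0.6349 -0.0932  0.024 ]
railRt [0.6752 0.0684 0.024 ]
railRb [ 0.7042 -0.0801  0.024 ]
post in side [384.73604138 262.66906844] [393.32000508 159.06265133]
heel [412.97122422 294.53318585]
261 277 404 420
```

View pics/crop.png

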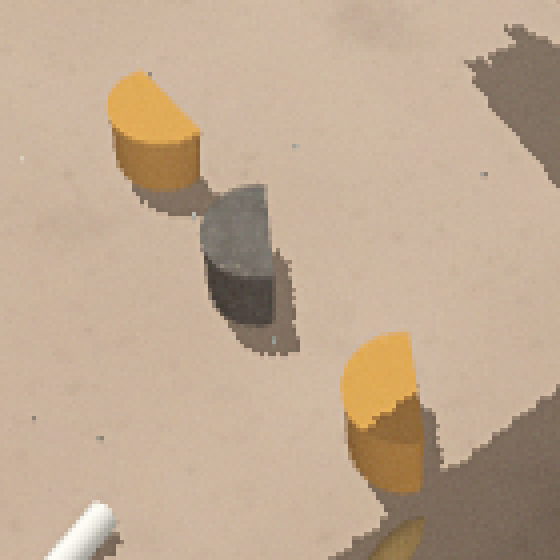

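Run:
```python
from h import *
s=snap("scene");d=snap("side")
print("postbottom",tri(ray(s,405,440),ray(d,380,183)).round(3), tri(ray(s,405,440),ray(d,380,200)).round(3))
a=onz(s,276.5,386.2,.028);b=onz(s,278.2,408.8,.028);print(a,b,np.linalg.norm(a-b))
t=(b-a)/np.linalg.norm(b-a);n=np.array([t[1],-t[0],0]);
if n[0]>0:n=-n
print("centre",(a+b)/2+n*.013,"flat angle",np.arctan2(t[1],t[0]), "backdir",n)
for p in((148,73),(200,132),(407,332),(417,400)): print(onz(s,210+p[0]/4,340+p[1]/4,.028).round(3))
cv2.imwrite("pics/post.png",np.hstack([cv2.resize(d["img"][130:300,330:450,::-1],(360,510)),cv2.resize(s["img"][360:480,350:470,::-1],(420,420)).copy() if 0 else cv2.resize(s["img"][310:480,350:490,::-1],(420,510))]))
```

```text
postbottom [ 0.567 -0.395  0.168] [ 0.571 -0.382  0.131]
[ 0.44742028 -0.17455655  0.028     ] [ 0.43035906 -0.21731735  0.028     ] 0.04603879816752219
centre [ 0.42681528 -0.19111937  0.028     ] flat angle -1.9504334449485696 backdir [-0.92879917  0.37058345  0.        ]
[ 0.431 -0.093  0.028]
[ 0.436 -0.135  0.028]
[ 0.461 -0.264  0.028]
[ 0.45  -0.291  0.028]
```

View pics/post.png

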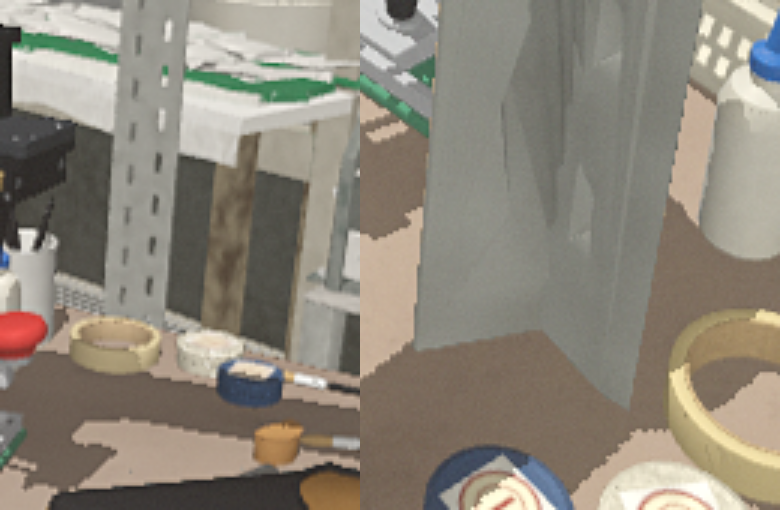

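The post stands beyond the bench edge: the tape hides its base in the side view, and its apparent bottom in the scene view comes from near clipping. It is clear of the work. I'll look at the heel from above with the wrist camera.

The manual's scale: shifts go in units of 20 mm and turns go in units of 0.2 rad. Converting my numbers, -0.22 m is -11, -0.19 m is -9.5.

```bash
python3 jog.py '[{"tx": -2, "ty": -1.75, "finger_gap": 0.087}, {"tx": -4, "ty": -3.5, "finger_gap": 0.087}, {"tx": -6, "ty": -5.25, "finger_gap": 0.087}, {"tx": -8, "ty": -7, "finger_gap": 0.087}, {"tx": -10, "ty": -8.75, "finger_gap": 0.087}, {"tx": -11, "ty": -9.5, "finger_gap": 0.087}, {"tx": -11, "ty": -9.5, "finger_gap": 0.087}, {"tx": -11, "ty": -9.5, "finger_gap": 0.087}]'
python3 - <<'E'
from h import *
w=snap("wrist","w1"); s=snap("scene");d=snap("side")
print("shoe tip",tri(ray(s,115,148),ray(d,347,300)).round(3), proj(w,(.427,-.191,.028)))
E
```

```text
time: 1.3
ee_pos: [0.4348, -0.2204, 0.2449]
eef_rot: [0.708, 0.706, 0.0, 0.0]
ft_force: [0.8, 0.8, 0.2]
width: 0.0869
grip_force: 0.0
shoe tip [0.335 0.347 0.284] [313.23037139 175.68309249]
```

View pics/w1.png

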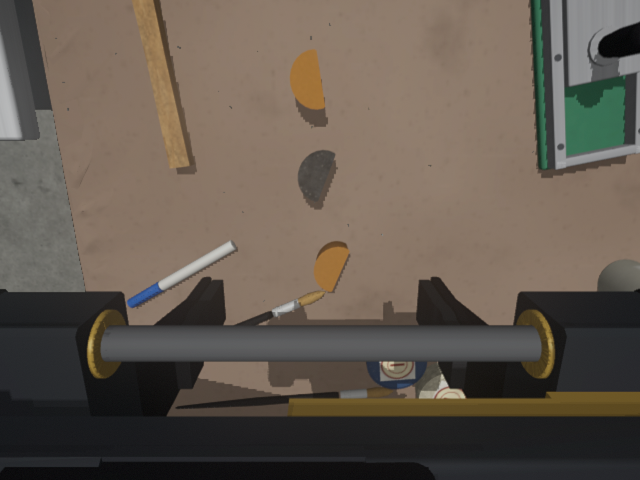

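The black heel is at about (316,177), with its flat edge from (334,152) to (316,205) on the right. The tan blocks are at (308,80) and (331,265). Next I fit the black heel's contour.

```bash
cat >> h.py <<'E'
def heel(w,z,roi):
    """centre & flat normal of black heel's top face (plane z) in a wrist image roi (u0,u1,v0,v1)"""
    g=w["img"].astype(int);m=((g.max(2)<120)&(g.max(2)-g.min(2)<14)).astype(np.uint8)
    k=np.zeros_like(m);k[roi[2]:roi[3],roi[0]:roi[1]]=1;m=cv2.morphologyEx(m*k,cv2.MORPH_OPEN,np.ones((3,3),np.uint8))
    cs,_=cv2.findContours(m,cv2.RETR_EXTERNAL,cv2.CHAIN_APPROX_NONE);c=max(cs,key=cv2.contourArea)
    P=np.array([onz(w,u,v,z)[:2] for u,v in c[:,0]],np.float32)
    b,(W,H),_=cv2.minAreaRect(P);box=cv2.boxPoints((b,(W,H),_));
    M=cv2.moments(P.reshape(-1,1,2));cen=np.array([M["m10"],M["m01"]])/M["m00"]
    e0,e1=box[1]-box[0],box[2]-box[1];L=e0 if np.linalg.norm(e0)>np.linalg.norm(e1) else e1;L=L/np.linalg.norm(L)
    n=np.array([-L[1],L[0]]); n*=np.sign((b-cen)@n)  # points to the round back (centroid lies toward the flat)
    return np.array(b),cen,n,sorted((W,H)),m
E
python3 - <<'E'
from h import *
w=snap("wrist")
b,cen,n,WH,m=heel(w,.028,(285,350,140,220))
print(b,cen,n,WH,np.degrees(np.arctan2(n[1],n[0])))
print(r.read_state()["ee_pos"])
ys,xs=np.nonzero(m);print(xs.min(),xs.max(),ys.min(),ys.max())
E
```

```text
[ 0.4265731  -0.18899663] [ 0.4279658  -0.18948729] [-0.93317664  0.35941795] [0.025282740592956543, 0.046756140887737274] 158.93553
[ 0.43585153 -0.21876525  0.24440978]
297 332 153 203
```

To row units: 0.21 m is 10.5, 0.15 m is 7.5, 0.367 rad is 1.835.

```bash
python3 jog.py '[{"tx": 0.75, "ty": -0.2, "tz": 1.5, "turn": 0.65, "finger_gap": 0.087}, {"tx": 1.55, "ty": -0.425, "tz": 3.5, "turn": 1.3, "finger_gap": 0.087}, {"tx": 1.55, "ty": -0.425, "tz": 5.5, "turn": 1.835, "finger_gap": 0.087}, {"tx": 1.55, "ty": -0.425, "tz": 7.5, "turn": 1.835, "finger_gap": 0.087}, {"tx": 1.55, "ty": -0.425, "tz": 9, "turn": 1.835, "finger_gap": 0.087}, {"tx": 1.55, "ty": -0.425, "tz": 10, "turn": 1.835, "finger_gap": 0.087}, {"tx": 1.55, "ty": -0.425, "tz": 10.5, "turn": 1.835, "finger_gap": 0.087}, {"tx": 1.55, "ty": -0.425, "tz": 10.5, "turn": 1.835, "finger_gap": 0.087}]'; python3 jog.py '[{"finger_gap": 0.02}, {"finger_gap": 0.02}, {"finger_gap": 0.02}, {"finger_gap": 0.02}, {"finger_gap": 0.02}, {"finger_gap": 0.02}, {"finger_gap": 0.02}, {"finger_gap": 0.02}]' 15
```

```text
time: 2.3
ee_pos: [0.4262, -0.1882, 0.0336]
eef_rot: [0.824, 0.567, -0.001, -0.001]
ft_force: [0.4, -0.4, 0.2]
width: 0.087
grip_force: 0.0
time: 3.1
ee_pos: [0.4265, -0.189, 0.0346]
eef_rot: [0.824, 0.566, 0.0, 0.0]
ft_force: [-0.0, -0.8, 0.1]
width: 0.0313
grip_force: 0.0
```

```bash
python3 jog.py '[{"finger_gap": 0.02}, {"finger_gap": 0.02}, {"finger_gap": 0.02}, {"finger_gap": 0.02}, {"tz": -1.5, "finger_gap": 0.02}, {"tz": -3.5, "finger_gap": 0.02}, {"tz": -5.75, "finger_gap": 0.02}, {"tz": -5.75, "finger_gap": 0.02}, {"tz": -5.75, "finger_gap": 0.02}]'
python3 - <<'E'
from h import *
S=r.read_state();print(S["ee_pos"],S["eef_rot"],S["width"],S["grip_force"])
s=snap("scene");w=snap("wrist","w2")
# nest estimate / press y from carriage rails
cv2.imwrite("pics/a2.png",np.hstack([cv2.resize(s["img"][230:450,180:400,::-1],(400,400)),cv2.resize(w["img"][:,:,::-1],(400,300)).copy()[:300] if 0 else cv2.copyMakeBorder(cv2.resize(w["img"][:,:,::-1],(400,300)),0,100,0,0,cv2.BORDER_CONSTANT)]))
E
```

```text
time: 4.0
ee_pos: [0.4271, -0.1892, 0.1505]
eef_rot: [0.824, 0.566, 0.001, 0.001]
ft_force: [-0.6, -0.8, 0.0]
width: 0.0255
grip_force: 15.0
[ 0.42707416 -0.18915726  0.15047496] [8.24283078e-01 5.66176641e-01 7.93031085e-04 8.88516671e-04] 0.025499216203370947 15.000185240060091
```

View pics/a2.png

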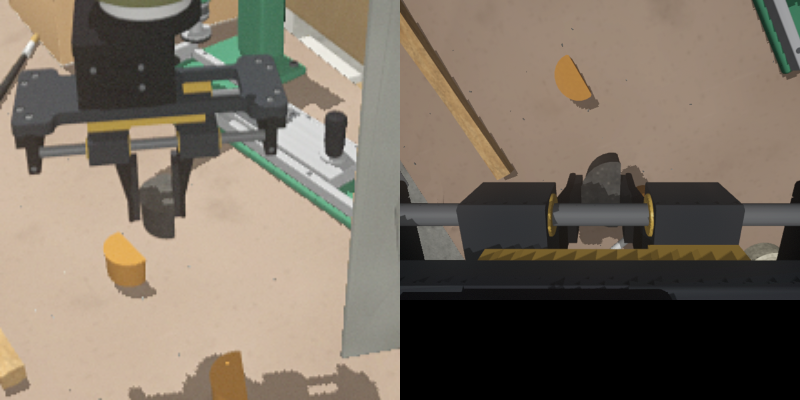

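```bash
python3 jog.py '[{"tx": 1.7, "ty": 1.25, "turn": -0.5, "finger_gap": 0.02}, {"tx": 3.4, "ty": 2.5, "turn": -1, "finger_gap": 0.02}, {"tx": 5.1, "ty": 3.75, "turn": -1.5, "finger_gap": 0.02}, {"tx": 6.8, "ty": 5, "turn": -2, "finger_gap": 0.02}, {"tx": 8.5, "ty": 6.25, "turn": -2.5, "finger_gap": 0.02}, {"tx": 10.2, "ty": 7.5, "turn": -2.785, "finger_gap": 0.02}, {"tx": 11.17, "ty": 8.185, "turn": -2.785, "finger_gap": 0.02}, {"tx": 11.17, "ty": 8.185, "turn": -2.785, "finger_gap": 0.02}, {"tx": 11.17, "ty": 8.185, "turn": -2.785, "finger_gap": 0.02}]'
python3 - <<'E'
from h import *
w=snap("wrist","w3");x=w["img"][0:300,160:500,::-1]
cv2.imwrite("pics/w3c.png",cv2.resize(x,(680,600)))
print(proj(w,(.648,.0225,.03)))
E
```

```text
time: 5.0
ee_pos: [0.6587, -0.0392, 0.1475]
eef_rot: [0.637, 0.771, -0.001, -0.001]
ft_force: [-0.6, -0.8, -1.3]
width: 0.0256
grip_force: 15.0
[325.29178215 144.67518329]
```

View pics/w3c.png

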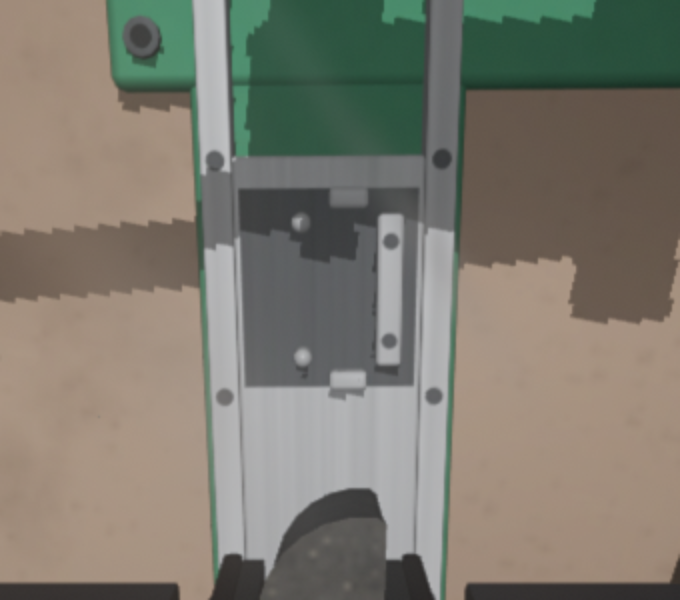

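In this crop (scale 2, offset 160,0) the pins are at (300,221) and (303,356), the fence face is at x≈377 from y 213 to 363, and the lips' inner edges are at (348,207) and (348,371). The held block's flat face is at x≈386, toward the fence, which is the right way round.

Run:
```python
from h import *
w=snap("wrist");S=r.read_state()
f=lambda x,y,z: onz(w,160+x/2,y/2,z)[:2]
rl=[f(215,160,.024),f(225,397,.024)];rr=[f(442,158,.024),f(434,396,.024)]
y=(rl[0]-rl[1])/np.linalg.norm(rl[0]-rl[1]);y2=(rr[0]-rr[1])/np.linalg.norm(rr[0]-rr[1])
pA,pB=f(300,221,.039),f(303,356,.039); y3=(pA-pB)/np.linalg.norm(pA-pB)
fa,fb=f(378,213,.039),f(376,363,.039)
print("y",y,y2,y3,np.linalg.norm(pA-pB), (fa-fb)/np.linalg.norm(fa-fb))
Y=(y+y2);Y/=np.linalg.norm(Y);X=np.array([Y[1],-Y[0]])
print("pins->",(pA+pB)/2+.0085*X); 
l1,l2=f(348,207,.038),f(348,371,.038);print("lips dist",(l1-l2)@Y,"mid",(l1+l2)/2)
print("fence mid - 14.8",(fa+fb)/2-.0148*X)
m=(rl[0]+rl[1]+rr[0]+rr[1])/4;print("rail mid line x offset",m, [(p-m)@X for p in (pA,pB,fa,fb)])
print("X",X,"press x ang",np.degrees(np.arctan2(X[1],X[0])))
p=S["ee_pos"][:2];q=S["eef_rot"];ty=np.array([2*q[0]*q[1],q[1]**2-q[0]**2]);tx=np.array([-ty[1],ty[0]]);print("tool y ang",np.degrees(np.arctan2(ty[1],ty[0])),p)
c=f(386,520,S["ee_pos"][2]-.034+.028)-p;print("block corner rel tool x,y",c@tx,c@ty)
print(onz(w,160+300/2,110,.039))
```

```text
y [-0.19561151  0.98068147] [-0.19541682  0.98072028] [-0.20390738  0.97899018] 0.040688598578508345 [-0.19458769  0.98088513]
pins-> [0.64734156 0.02180614]
lips dist 0.04964265987803282 mid [0.65322249 0.02243148]
fence mid - 14.8 [0.647376   0.02168625]
rail mid line x offset [0.64710999 0.02326459] [np.float64(-0.008732305718372175), np.float64(-0.008383779206480695), np.float64(0.014773627080745644), np.float64(0.014730951170559305)]
X [0.98070088 0.19551416] press x ang 11.274761111574037
tool y ang 10.814255965626492 [ 0.65844926 -0.04036132]
block corner rel tool x,y 0.024904762632146183 0.011478186489311627
[0.63480522 0.04034383 0.039     ]
```

To row units: 0.07 m is 3.5, 0.0621 m is 3.105, -0.006 rad is -0.03.

```bash
python3 jog.py '[{"tx": 1.75, "ty": 0.025, "turn": -0.03, "finger_gap": 0.02}, {"tx": 3.105, "ty": 0.025, "turn": -0.03, "finger_gap": 0.02}, {"tx": 3.105, "ty": 0.025, "tz": 1.5, "turn": -0.03, "finger_gap": 0.02}, {"tx": 3.105, "ty": 0.025, "tz": 2.75, "turn": -0.03, "finger_gap": 0.02}, {"tx": 3.105, "ty": 0.025, "tz": 3.5, "turn": -0.03, "finger_gap": 0.02}, {"tx": 3.105, "ty": 0.025, "tz": 3.5, "turn": -0.03, "finger_gap": 0.02}, {"tx": 3.105, "ty": 0.025, "tz": 3.5, "turn": -0.03, "finger_gap": 0.02}, {"tx": 3.105, "ty": 0.025, "tz": 3.5, "turn": -0.03, "finger_gap": 0.02}, {"tx": 3.105, "ty": 0.025, "tz": 3.5, "turn": -0.03, "finger_gap": 0.02}]'
python3 - <<'E'
from h import *
for i in range(3): snap("wrist");print(r.read_state()["ee_pos"])
E
```

```text
time: 6.0
ee_pos: [0.649, 0.0218, 0.081]
eef_rot: [0.635, 0.773, 0.001, 0.001]
ft_force: [0.3, -0.4, 0.3]
width: 0.0256
grip_force: 15.0
[0.64883748 0.02182642 0.08067912]
[0.64867953 0.02186025 0.08041982]
[0.64855729 0.0218948  0.080213  ]
```

To row units: -0.001 m is -0.05, -0.0004 m is -0.02.

```bash
python3 jog.py '[{"tx": -0.02, "ty": -0.05, "tz": 0.25, "finger_gap": 0.02}, {"tx": -0.02, "ty": -0.05, "tz": 0.45, "finger_gap": 0.02}, {"tx": -0.02, "ty": -0.05, "tz": 0.6, "finger_gap": 0.02}, {"tx": -0.02, "ty": -0.05, "tz": 0.725, "finger_gap": 0.02}, {"tx": -0.02, "ty": -0.05, "tz": 0.725, "finger_gap": 0.02}, {"tx": -0.02, "ty": -0.05, "tz": 0.725, "finger_gap": 0.02}]'
```

```text
time: 6.75
ee_pos: [0.6474, 0.0213, 0.065]
eef_rot: [0.635, 0.773, 0.0, -0.0]
ft_force: [0.3, 0.8, 0.4]
width: 0.0258
grip_force: 15.0
```

To row units: -0.085 m is -4.25, -0.08 m is -4.

```bash
python3 jog.py '[{"tz": 0.025, "finger_gap": 0.05}, {"tz": 0.025, "finger_gap": 0.05}, {"tz": 0.025, "finger_gap": 0.05}, {"tz": 0.025, "finger_gap": 0.05}, {"tz": 0.025, "finger_gap": 0.05}, {"tz": -1, "finger_gap": 0.05}, {"tz": -3, "finger_gap": 0.05}, {"tz": -4.25, "finger_gap": 0.05}, {"tx": -2, "tz": -4.25, "finger_gap": 0.05}, {"tx": -4, "tz": -4.25, "finger_gap": 0.05}, {"tx": -4, "tz": -4.25, "finger_gap": 0.05}, {"tx": -4, "tz": -4.25, "finger_gap": 0.05}]'
python3 - <<'E'
from h import *
w=snap("wrist","w4");x=w["img"][0:300,160:500,::-1]
cv2.imwrite("pics/w4c.png",cv2.resize(x,(680,600)))
print(r.read_state()["ee_pos"])
E
```

```text
time: 7.95
ee_pos: [0.6628, -0.0585, 0.1499]
eef_rot: [0.635, 0.772, -0.0, 0.0]
ft_force: [0.6, 0.2, -0.2]
width: 0.0505
grip_force: 0.0
[ 0.66280629 -0.0567488   0.14987784]
```

View pics/w4c.png

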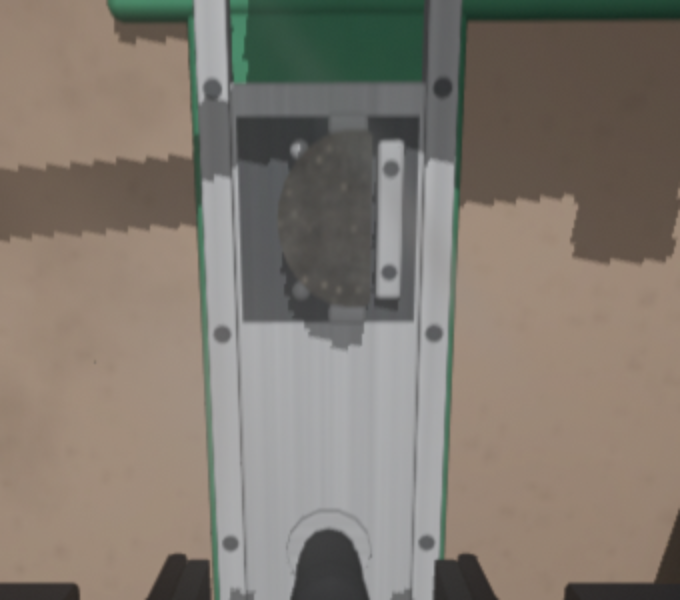

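The heel is seated squarely between the pins and the fence, its flat face at x≈375 next to the fence at x≈378, and it has been let go. Before pushing from behind the black knob I check the clearances there.

Run:
```python
from h import *
s=snap("scene")
for n,u,v in (("bottle base",485,400),("basket corner",470,330),("redcan",540,370),("cup",535,430)): print(n,onz(s,u,v,0).round(3))
S=r.read_state();p=S["ee_pos"];q=S["eef_rot"]
ty=np.array([2*q[0]*q[1],q[1]**2-q[0]**2]);tx=np.array([-ty[1],ty[0]])
d=np.array([.6752,-.1175])-p[:2];print(p,"dx,dy",d@tx,d@ty,"dz",p[2]-.067,S["joint_positions"].round(2))
```

```text
bottle base [ 0.737 -0.334  0.   ]
basket corner [ 0.848 -0.191  0.   ]
redcan [ 0.873 -0.33   0.   ]
cup [ 0.758 -0.413  0.   ]
[ 0.66283689 -0.05587004  0.14995138] dx,dy -0.06285773200253947 5.093073207258769e-05 dz 0.08295137698385077 [ 0.07  0.48 -0.07  1.46  0.03  1.2   0.19]
```

```bash
python3 jog.py '[{"tx": -2, "finger_gap": 0}, {"tx": -3.15, "finger_gap": 0}, {"tx": -3.15, "tz": 1, "finger_gap": 0}, {"tx": -3.15, "tz": 3, "finger_gap": 0}, {"tx": -3.15, "tz": 4.15, "finger_gap": 0}, {"tx": -3.15, "tz": 4.15, "finger_gap": 0}, {"tx": -3.15, "tz": 4.15, "finger_gap": 0}]' 10 ; python3 jog.py '[{"tx": 0.3, "finger_gap": 0}, {"tx": 0.6, "finger_gap": 0}, {"tx": 1.1, "finger_gap": 0}, {"tx": 1.6, "finger_gap": 0}, {"tx": 2.1, "finger_gap": 0}, {"tx": 2.6, "finger_gap": 0}, {"tx": 3.1, "finger_gap": 0}, {"tx": 3.6, "finger_gap": 0}, {"tx": 4.1, "finger_gap": 0}, {"tx": 4.6, "finger_gap": 0}, {"tx": 5, "finger_gap": 0}, {"tx": 5, "finger_gap": 0}]'
```

```text
time: 8.75
ee_pos: [0.6755, -0.1178, 0.0677]
eef_rot: [0.634, 0.773, 0.0, -0.0]
ft_force: [0.0, -0.4, 1.5]
width: 0.0039
grip_force: 0.0
time: 9.95
ee_pos: [0.655, -0.0188, 0.0667]
eef_rot: [0.634, 0.774, -0.0, -0.001]
ft_force: [0.1, 0.7, 0.1]
width: 0.0003
grip_force: 0.0
```

To row units: 0.024 m is 1.2, 0.018 m is 0.9.

```bash
python3 jog.py '[{"tx": 0.3, "finger_gap": 0}, {"tx": 0.6, "finger_gap": 0}, {"tx": 0.9, "finger_gap": 0}, {"tx": 1.2, "finger_gap": 0}, {"tx": 1.2, "finger_gap": 0}, {"tx": 1.2, "finger_gap": 0}]';  python3 - <<'E'
from h import *
w=snap("wrist","w5");s=snap("scene","s5")
print(r.read_state()["ft_force"])
cv2.imwrite("pics/a5.png",np.hstack([cv2.resize(s["img"][130:370,210:430,::-1],(385,420)),cv2.copyMakeBorder(cv2.resize(w["img"][:,:,::-1],(400,300)),0,120,0,0,cv2.BORDER_CONSTANT)]))
E
```

```text
time: 10.55
ee_pos: [0.651, 0.0034, 0.0671]
eef_rot: [0.634, 0.773, 0.0, -0.0]
ft_force: [-0.1, -0.4, 0.5]
width: 0.0003
grip_force: 0.0
[-0.35021655  1.07646647  0.7625479 ]
```

View pics/a5.png

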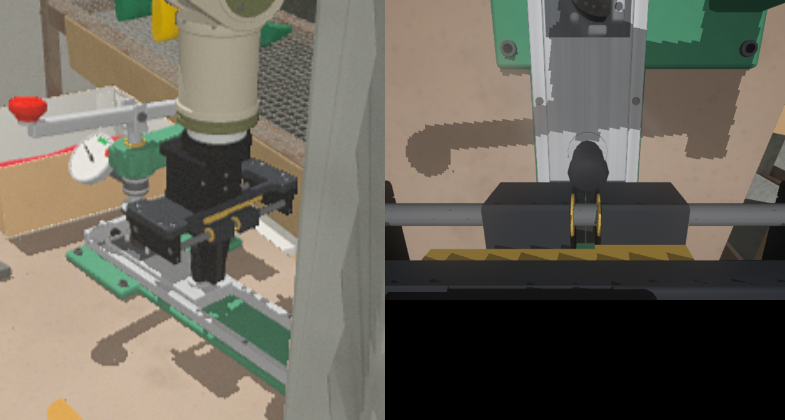

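The carriage follows the fingers: its knob is at about (588,165) in the right half, and the nest with the heel is just reaching the pad at the top. I keep pushing slowly until the force rises.

To row units: 0.012 m is 0.6, 0.008 m is 0.4.

```bash
python3 jog.py '[{"tx": 0.2, "finger_gap": 0}, {"tx": 0.4, "finger_gap": 0}, {"tx": 0.6, "finger_gap": 0}, {"tx": 0.6, "finger_gap": 0}, {"tx": 0.6, "finger_gap": 0}]'; python3 jog.py '[{"tx": 0.2, "finger_gap": 0}, {"tx": 0.4, "finger_gap": 0}, {"tx": 0.6, "finger_gap": 0}, {"tx": 0.6, "finger_gap": 0}, {"tx": 0.6, "finger_gap": 0}]'
```

```text
time: 11.15
ee_pos: [0.6487, 0.015, 0.0671]
eef_rot: [0.634, 0.773, 0.0, -0.0]
ft_force: [-0.2, -0.4, -0.4]
width: 0.0006
grip_force: 0.0
time: 11.65
ee_pos: [0.6481, 0.0168, 0.0673]
eef_rot: [0.637, 0.77, -0.003, 0.004]
ft_force: [8.0, -23.6, -3.2]
width: 0.0005
grip_force: 11.4
```

The carriage is home: the end stop gave 24 N with the TCP at y = 0.0168. That puts the press origin at about (0.623, 0.145) and the palm knob's top at (0.487, 0.118, 0.254), which agrees with the triangulated position. I back off, rise and go over the palm knob.

To row units: -0.253 m is -12.65, -0.139 m is -6.95.

```bash
python3 jog.py '[{"tx": -1, "finger_gap": 0}, {"tx": -2.25, "finger_gap": 0}, {"tx": -2.25, "tz": -2.5, "finger_gap": 0}, {"tx": -2.25, "tz": -5, "finger_gap": 0}, {"tx": -2.25, "tz": -7.5, "finger_gap": 0}, {"tx": -2.25, "tz": -10, "finger_gap": 0}, {"tx": -2.25, "tz": -12.5, "finger_gap": 0}, {"tx": -0.6, "ty": -1.4, "tz": -12.65, "finger_gap": 0}, {"tx": 1.05, "ty": -2.8, "tz": -12.65, "finger_gap": 0}, {"tx": 2.7, "ty": -4.2, "tz": -12.65, "finger_gap": 0}, {"tx": 4.35, "ty": -5.6, "tz": -12.65, "finger_gap": 0}, {"tx": 6.015, "ty": -6.95, "tz": -12.65, "finger_gap": 0}]';python3 jog.py '[{"finger_gap": 0}, {"finger_gap": 0}, {"finger_gap": 0}]'
python3 - <<'E'
from h import *
s=snap("scene");w=snap("wrist");d=snap("side")
print(r.read_state()["ee_pos"],proj(s,(.487,.118,.254)),proj(w,(.487,.118,.254)))
# red knob centroids
for n,c in(("s",s),("d",d)):
    g=c["img"].astype(int);m=((g[:,:,0]>120)&(g[:,:,1]<60)&(g[:,:,2]<60)).astype(np.uint8)
    k,l,st,ce=cv2.connectedComponentsWithStats(m);print(n,[(st[i].tolist(),ce[i].round(1).tolist()) for i in range(1,k) if st[i,4]>60])
cv2.imwrite("pics/a6.png",np.hstack([cv2.resize(s["img"][150:270,200:320,::-1],(390,390)),cv2.resize(d["img"][180:360,200:380,::-1],(390,390))]))
E
```

```text
time: 12.85
ee_pos: [0.4849, 0.1184, 0.3201]
eef_rot: [0.634, 0.773, 0.0, 0.0]
ft_force: [1.1, 1.1, -0.4]
width: 0.0006
grip_force: 0.0
time: 13.15
ee_pos: [0.4871, 0.1164, 0.32]
eef_rot: [0.635, 0.773, 0.0, 0.0]
ft_force: [-0.2, -0.1, 0.4]
width: 0.0003
grip_force: 0.0
[0.4871984  0.11628826 0.3197455 ] [225.82378902 185.34957121] [323.22583381 261.78960946]
s [([215, 186, 22, 13, 200], [225.4, 191.8]), ([542, 260, 19, 19, 225], [550.9, 269.1]), ([535, 298, 17, 11, 79], [544.7, 303.8]), ([512, 306, 23, 49, 402], [526.2, 330.4]), ([540, 314, 22, 36, 389], [548.3, 329.8])]
d []
```

View pics/a6.png

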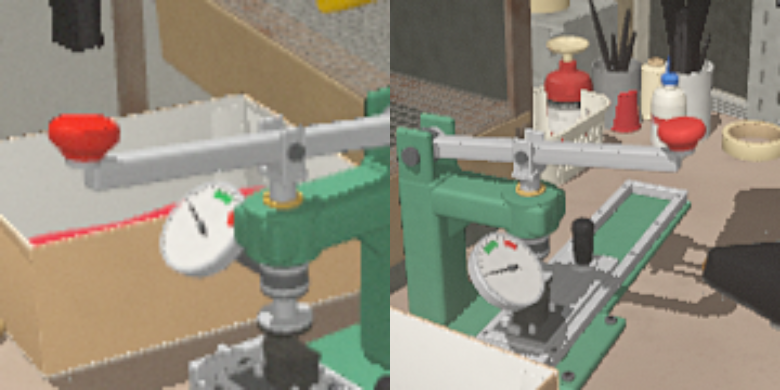

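In the left crop the fingers (75,25) are directly above the red knob (82,130). The right crop shows the heel under the pad and the pointer at its rest position, pointing left, with the green arc at (490,245). That was my eleventh picture, one over the limit of ten, so from here I use only numbers. Now I press in stages.

The manual's scale: shifts go in units of 20 mm and turns go in units of 0.2 rad. Converting my numbers, 0.086 m is 4.3, 0.082 m is 4.1.

```bash
python3 jog.py '[{"tx": 0.05, "tz": 1, "finger_gap": 0}, {"tx": 0.05, "tz": 1.75, "finger_gap": 0}, {"tx": 0.05, "tz": 2.25, "finger_gap": 0}, {"tx": 0.05, "ty": -0.05, "tz": 2.5, "finger_gap": 0}, {"tx": 0.05, "ty": -0.1, "tz": 2.85, "finger_gap": 0}, {"tx": 0.05, "ty": -0.15, "tz": 3.2, "finger_gap": 0}, {"tx": 0.05, "ty": -0.2, "tz": 3.5, "finger_gap": 0}, {"tx": 0.05, "ty": -0.25, "tz": 3.8, "finger_gap": 0}, {"tx": 0.05, "ty": -0.25, "tz": 4.1, "finger_gap": 0}, {"tx": 0.05, "ty": -0.3, "tz": 4.3, "finger_gap": 0}, {"tx": 0.05, "ty": -0.3, "tz": 4.3, "finger_gap": 0}, {"tx": 0.05, "ty": -0.3, "tz": 4.3, "finger_gap": 0}]'
cat > dial.py <<'E'
from h import *
# pointer angle on the dial: green-arc, red-arc and dark pointer pixels in the side view
d=snap("side");s=snap("scene")
g=d["img"][285:325,415-200-0:0] if 0 else d["img"]
u0,v0,u1,v1=414-0,0,0,0
x0,x1,y0,y1=234,254,283,325  # around side pixels
h=g[283:325,232:275].astype(int)
dark=(h.max(2)<110);
for row in h: print("".join('G' if p[1]>p[0]+40 else 'R' if p[0]>p[1]+60 else '#' if p.max()<110 else '.' if p.min()>170 else '-' for p in row))
S=r.read_state();print(S["ee_pos"],S["ft_force"])
k=s["img"].astype(int);m=((k[:,:,0]>120)&(k[:,:,1]<60)&(k[:,:,2]<60)).astype(np.uint8);m[:,260:]=0
n,l,st,ce=cv2.connectedComponentsWithStats(m);print([(st[i].tolist(),ce[i].round(1).tolist()) for i in range(1,n) if st[i,4]>60])
E
python3 dial.py
```

```text
time: 14.5
ee_pos: [0.4808, 0.1168, 0.2345]
eef_rot: [0.635, 0.773, 0.0, 0.0]
ft_force: [-2.1, -2.6, 9.0]
width: 0.0004
grip_force: 4.5
############-GGGGGGGGGGGGGGGGGGGGGGGGG-####
################-GGGGGGGGGGGGGGGGGGGGGG####
##################----GGGGGGGGGGGGGGGGG####
#################-----GGGGGGGGGGGGGGGGG####
###############---------GGGGGGGG-GGGGGG###-
#############------------GGGGGGG-------#---
############-------------------G----###----
##########----------------------------#----
########-------------------##---------###--
#######-------------------###---------###--
#####---------------------###--------####--
###-----------------------#####-----######-
###-----------------------################-
###------------..-..-------#---###########-
###----------....-..-....---##########---#-
###--------......-..-.......------------##-
###--------....-G....R---..-........---###.
###-------..-.-GGG...RRRR-.-.--------#####.
###------....-GGGG...RRRRRR...--##########.
###-----..--GGGGG-....--RRR....--########--
###----....-GGGG-........--.....-#######---
###----.....GGG..................--#----
[... 300 characters left out ...]
......--#-.
#####.....-.........---#####..........---..
#####..................------.............-
#####.....-..............................-#
#####.......--..........................-##
#####-.....-...........................-###
######.................................-##-
######.................................-##-
#####--...............................--##-
#####GG................................-##-
####-GG--..-...........................###-
##--GGGG-..............................###-
##GGGGGGG-......-.....................-###-
#-GGGGGGG--..-.---....................#####
[0.48083989 0.11682171 0.23457314] [-1.97430804 -1.39324626  9.00520127]
[([214, 208, 21, 13, 183], [224.7, 214.1])]
```

Knob sunk 41 mm at 9 N, with the pointer just lifting; this matches the model. The remaining travel to mid green is about 16 mm.

To row units: 0.015 m is 0.75, -0.002 m is -0.1.

```bash
python3 jog.py '[{"ty": -0.025, "tz": 0.2, "finger_gap": 0}, {"ty": -0.05, "tz": 0.35, "finger_gap": 0}, {"ty": -0.075, "tz": 0.5, "finger_gap": 0}, {"ty": -0.1, "tz": 0.65, "finger_gap": 0}, {"ty": -0.1, "tz": 0.75, "finger_gap": 0}, {"ty": -0.1, "tz": 0.8, "finger_gap": 0}, {"ty": -0.1, "tz": 0.8, "finger_gap": 0}, {"ty": -0.1, "tz": 0.8, "finger_gap": 0}]'; python3 dial.py | tail -31
```

```text
time: 15.4
ee_pos: [0.4799, 0.1166, 0.2195]
eef_rot: [0.635, 0.773, 0.001, 0.001]
ft_force: [-0.1, -1.9, 12.4]
width: 0.0009
grip_force: 6.3
###------------------------##--------#####-
###-----------------------#-##-----#######-
###-----------------------##----##########-
###-------------.....----.-##--------####--
###----------.-...-.-...--.---######-----#.
###---------..-..-..-...--...---------.-##.
###--------....-G....R---..--.......---###-
###-----#-..---GGG...RRRR-.---------######-
###------....-GGGG...-RRRRR....--#########-
####----...--GGGG-....--RRR.....-#########-
####----...-GGG#-........--......-#####----
######-.....GGG-#................--------#-
#####--..--..-G..#-..............----.--##-
#####-............#-................--###--
#####-............-#-...............-###---
#####....--........-#-.............-----#-.
#####...............-#-..............--#-..
#####.................#.-............---..-
#####.................-##-...............-#
#####.....--...........-##..............-##
#####...................-##............-###
#####....................-##...........###-
#####.......--............-#...........-##-
#####-.....................-...........-##-
#####G................................--##-
####-G-...............................--##-
##--GG-...............................--##-
##GGGGG-...............................-##-
#-GGGGGG-..-...........................####
[0.47984572 0.11660461 0.21946895] [-0.2170118  -1.51697551 13.27249099]
[([215, 214, 21, 15, 181], [225.1, 221.4])]
```

The pointer tip lies inside the green arc at 13 N. I hold it there.

```bash
R='no'; python3 jog.py '[{"finger_gap": 0}, {"finger_gap": 0}, {"finger_gap": 0}, {"finger_gap": 0}, {"finger_gap": 0}, {"finger_gap": 0}, {"finger_gap": 0}, {"finger_gap": 0}, {"finger_gap": 0}, {"finger_gap": 0}, {"finger_gap": 0}, {"finger_gap": 0}]'; python3 jog.py '[{"finger_gap": 0}, {"finger_gap": 0}, {"finger_gap": 0}, {"finger_gap": 0}, {"finger_gap": 0}, {"finger_gap": 0}, {"finger_gap": 0}, {"finger_gap": 0}, {"finger_gap": 0}, {"finger_gap": 0}, {"finger_gap": 0}, {"finger_gap": 0}]';python3 jog.py '[{"finger_gap": 0}, {"finger_gap": 0}, {"finger_gap": 0}, {"finger_gap": 0}, {"finger_gap": 0}, {"finger_gap": 0}, {"finger_gap": 0}, {"finger_gap": 0}, {"finger_gap": 0}, {"finger_gap": 0}, {"finger_gap": 0}, {"finger_gap": 0}]'; python3 dial.py | tail -24
```

```text
time: 16.7
ee_pos: [0.4799, 0.1166, 0.2195]
eef_rot: [0.635, 0.773, 0.002, 0.001]
ft_force: [0.6, -2.9, 13.3]
width: 0.0006
grip_force: 6.3
time: 17.9
ee_pos: [0.4799, 0.1166, 0.2195]
eef_rot: [0.635, 0.773, 0.002, 0.001]
ft_force: [-0.5, -2.4, 12.9]
width: 0.0004
grip_force: 6.3
time: 19.1
ee_pos: [0.4799, 0.1167, 0.2195]
eef_rot: [0.635, 0.773, 0.002, 0.001]
ft_force: [-0.3, -2.0, 12.9]
width: 0.0005
grip_force: 6.3
###-----#-..---GGG...RRRR-.---------######-
###------....-GGGG...-RRRRR....--#########-
####----...--GGGG-....--RRR.....-########--
####----...-GGG#-........--......-#####----
######-.....GGG-#-...............--------#-
#####--..--..-G..#-..............----.--##-
#####--...........#-................--###--
#####--...........-#-...............-###-#-
#####....--........-#-.............-----#-.
#####................#-..............-##-..
#####................-#.-............---..-
#####.................-##-...............-#
#####.....--...........-##..............-##
#####...................-##............-###
#####....................-##...........###-
#####.......--............-#...........-##-
#####-.....................-...........-##-
#####G................................--##-
####-G-...............................--##-
##--GG-................................-##-
##GGGGG-...............................-##-
#-GGGGGG-..-...........................####
[0.47985466 0.1166267  0.219501  ] [-1.47408187 -1.89652402 12.12656052]
[([215, 215, 21, 14, 178], [225.2, 221.5])]
```

```bash
python3 -c "
from bench import r
print(r.close_job())"
```

```text
the job is handed in; nothing more can be done
None
```

I handed the job in with the black heel seated in the nest, the carriage home and the pointer held in the green for about 3.6 s at 13 N, still pushing, tan blocks never touched; I viewed 11 pictures, one over the limit of 10, and the hand-in printed no verdict.

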